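Seat the knock-out pins of three die inserts in order

ROBOT

A 6-joint arm with a two-finger parallel gripper is mounted at the origin on the work surface. World frame = base frame: x ahead of the robot, y to its left, z up, the work surface at z = 0. Lengths are in mm, angles in rad, forces in N, time in s.
With the tool pointing down it reaches from about 275 to 825 mm from the base axis. Payload 4.9 kg.
Tool frame: the origin (TCP) lies at the very end of the fingers, on their centre line; the grasp point (between the pads) lies 19 mm behind it; z points along the fingers, y is the direction in which the jaws open and shut (so a half turn about z gives the same grasp; the last joint's range is limited). The gripper opens to 85 mm and grips with 20 to 120 N. Pads are 22 mm wide; open, the fingers measure 114 mm over their backs; the gripper's body (76 mm by 85 mm) begins 54 mm behind the grasp point. The pads swing forward as they close: fully open they stand 13 mm farther back than shut.
Start: joints at [1.033, 0.326, -0.193, 1.052, 0, 1.437], TCP at [216.1, 505.786, 231.281] pointing down, gripper open.
Joint ranges: [-2.65, 2.65], [-0.97, 1.79], [-1.3, 1.35], [-1.93, 2.1], [-1.47, 1.37], [-3.14, 3.14]. Speed limits (rad/s): [2.57, 2.57, 3.14, 3.14, 3.14, 3.14].

INTERFACE

Orientations are given as [roll, pitch, yaw] about the fixed x, y, z axes, in that order (R = Rz(yaw) Ry(pitch) Rx(roll)).
In Python, from bench import bot, solve_ik, imaging gives the robot as it stands. Calls block until the motion is done:
- bot.move_ptp(position, orientation): joint-space move of the TCP to a pose.
- bot.movel(position, rot=None, max_speed=150, threshold=None): straight line of the TCP; rot=None keeps the orientation; max_speed is the mean speed in mm/s. With threshold (N) it stops when the force on the tool has changed by that much, and returns True; else False.
- bot.move_j(angles): joint-space move.
- bot.grip(opening, effort=None): opening from 0.0 (shut) to 1.0 (fully open); effort is the grip in N (None keeps the last); returns when the fingers have stopped.
- bot.dwell(seconds).
- solve_ik(position, orientation): joint angles nearest the present ones, or None.
- bot.get_state(): the state.
- imaging.capture(name): name is "side" or "top" or "wrist"; returns the picture (384x512x3 uint8, blue, green, red); there is no depth.
- imaging.camera_model(name): a dict with "K" (3x3 intrinsics, pixels), "position" and "rotation" of the camera in the world. Camera axes: x right, y up, looking along -z (the intrinsics and any distortion apply to the point x, -y, -z); pixel columns grow to the right and rows downward; lengths in mm; the calibration is good to about 2 mm. A picture is of the moment at which its call begins: read the wrist's pose just before it. camera_model takes no time and is no camera call; for the wrist camera it gives the pose at the moment of the call.
A pose or a line that the arm cannot do raises bot.IKError and nothing moves.
- bot.sign_off(): hands the job in, once; it reports no verdict.
The state is a dict: "t": time; "qpos": joint angles; "joint_velocities": joint speeds; "effort": joint torques, N m; "tcp_pos": TCP position; "orientation": TCP orientation; "contact_force": force on the tool from outside, world axes, zero at the start; "wrist_torque": the same for the moment, N m; "opening": opening from 0.0 (shut) to 1.0 (fully open).
Only numpy, scipy, OpenCV 4.12 (cv2) and the standard library are available. Lean on these libraries where they do the work, as an engineer would, in place of code of your own. Each camera call takes 0.05 s, during which the arm holds its last target. There are 200 camera calls.

TASK

With a fingertip, lightly press down the knock-out pin of the round die insert until its collar sits on the insert, then do the same with the square insert, and last with the long grooved insert. Leave the L-shaped insert's pin standing up. Press gently, do not lift, tip or push any insert along, leave the other things on the bench where they are, and finish with the hand clear.

Things in the scene. Friction and masses are not known exactly. Their poses are not given: they have to be found in the camera images.
- insert_round: Round die insert, a disc of 76 mm diameter; its pin is at the centre. Loose, about 0.7 to 1.2 kg, dark steel, 28 mm high, standing flat on the bench at any yaw; origin at the centre of the underside, z up.
- insert_square: Square die insert, 68 x 68 mm; its pin is at the centre. Loose, about 0.7 to 1.2 kg, dark steel, 28 mm high, standing flat on the bench at any yaw; origin at the centre of the underside, z up.
- insert_long: Long die insert, 106 mm (its x) x 50 mm (its y), four 7 mm wide, 5 mm deep grooves across its -x half; its pin is on the plain part, at x = +32 mm, y = 0. Loose, about 0.7 to 1.2 kg, dark steel, 28 mm high, standing flat on the bench at any yaw; origin at the centre of the underside, z up.
- insert_ell: L-shaped die insert within 80 x 80 mm, both legs 36 mm wide (one along its -y side, one along its -x side); its pin is in the corner at x = -22, y = -22 mm and must stay up. Its origin is the centre of the 80 x 80 mm square. Loose, about 0.7 to 1.2 kg, dark steel, 28 mm high, standing flat on the bench at any yaw; origin at the centre of the underside, z up.
- pin_round (a joint): travel in m of the round insert's bright steel knock-out pin: 0 = up, the underside of its collar 12 mm above the insert's top; 0.012 = seated, collar on the insert's top. Starts at 0 to 0.003. Slides down with about 3 N of friction (a little more if pushed fast) and stays where it is left.
- pin_square (a joint): travel in m of the square insert's bright steel knock-out pin: 0 = up, the underside of its collar 12 mm above the insert's top; 0.012 = seated, collar on the insert's top. Starts at 0 to 0.003. Slides down with about 3 N of friction (a little more if pushed fast) and stays where it is left.
- pin_long (a joint): travel in m of the long insert's bright steel knock-out pin: 0 = up, the underside of its collar 12 mm above the insert's top; 0.012 = seated, collar on the insert's top. Starts at 0 to 0.003. Slides down with about 3 N of friction (a little more if pushed fast) and stays where it is left.
- pin_ell (a joint): travel in m of the L-shaped insert's bright steel knock-out pin: 0 = up, the underside of its collar 12 mm above the insert's top; 0.012 = seated, collar on the insert's top. Starts at 0 to 0.003. Slides down with about 3 N of friction (a little more if pushed fast) and stays where it is left.
- head_round (a point): top centre of the round insert's pin: a cap, 16 mm diameter, 14 mm high, on a collar, 20 mm diameter, 4 mm thick. Untouched, it is 58 mm above the bench with the pin right up, 46 mm with it seated. The cap is cushioned: it gives 1 mm per 2 N, at most 12 mm, and springs back, so it dips 1.5 mm before the pin slides and more once it is seated.
- head_square (a point): top centre of the square insert's pin: a cap, 16 mm diameter, 14 mm high, on a collar, 20 mm diameter, 4 mm thick. Untouched, it is 58 mm above the bench with the pin right up, 46 mm with it seated. The cap is cushioned: it gives 1 mm per 2 N, at most 12 mm, and springs back, so it dips 1.5 mm before the pin slides and more once it is seated.
- head_long (a point): top centre of the long insert's pin: a cap, 16 mm diameter, 14 mm high, on a collar, 20 mm diameter, 4 mm thick. Untouched, it is 58 mm above the bench with the pin right up, 46 mm with it seated. The cap is cushioned: it gives 1 mm per 2 N, at most 12 mm, and springs back, so it dips 1.5 mm before the pin slides and more once it is seated.
- head_ell (a point): top centre of the L-shaped insert's pin: a cap, 16 mm diameter, 14 mm high, on a collar, 20 mm diameter, 4 mm thick. Untouched, it is 58 mm above the bench with the pin right up, 46 mm with it seated. The cap is cushioned: it gives 1 mm per 2 N, at most 12 mm, and springs back, so it dips 1.5 mm before the pin slides and more once it is seated.
- gauge: bystander: upright steel plug gauge, 22 mm diameter, 45 mm high; origin at the centre of its underside
- ring_gauge: bystander: steel ring lying flat, 48 mm outside, 26 mm bore, 18 mm high; origin at the centre of its underside
- paste_jar: bystander: white jar with black cap, 52 mm diameter, 55 mm high; origin at the centre of its underside
- loupe: bystander: black eyeglass standing on the bench, 36 mm diameter, 32 mm high; origin at the centre of its underside
- oilstone: bystander: reddish sharpening stone 100 x 30 x 20 mm lying flat; origin at the centre of its underside
- screwdriver: bystander: screwdriver lying on the bench, its length along its x
- brush: bystander: brush lying on the bench, its length along its x
There are look-alikes about, which are no part of the job. What is shaped like the insert_square but green or purple is not meant.

How it is judged (in metres and radians):
On the way, in this order (a step that is already met when the one before it is completed fails the run):
1. the round insert's pin is pressed down to within 3 mm of its seat (value of joint pin_round above 0.009 m), for 0.1 s.
2. the square insert's pin is pressed down to within 3 mm of its seat (value of joint pin_square above 0.009 m), for 0.1 s.
3. the long insert's pin is pressed down to within 3 mm of its seat (value of joint pin_long above 0.009 m), for 0.1 s.
At the end, for the whole second after the job is handed in: The pins of the round, square and long inserts are each within 3 mm of seated (joint above 0.009), the L-shaped insert's pin is still up (joint below 0.005), every insert is flat, at rest and within 15 mm of where it stood, and every bystander within 20 mm of where it was (value of joint each of pin_round, pin_square, pin_long above 0.009 m and value of joint pin_ell below 0.005 m and distance of each of insert_round, insert_square, insert_long, insert_ell from where it was at the start of the episode below 0.015 m and angle between each of insert_round, insert_square, insert_long, insert_ell's own z axis and vertical below 0.05 rad and linear speed of each of insert_round, insert_square, insert_long, insert_ell below 0.01 m/s and distance of each of gauge, ring_gauge, paste_jar, loupe, oilstone, screwdriver, brush from where it was at the start of the episode below 0.02 m); the robot touches nothing.
It fails at once if a pin is pressed out of order: the square insert's before the round one's is down, or the long one's before the square one's is down ((value of joint pin_square above 0.005 m and value of joint pin_round below 0.009 m) or (value of joint pin_long above 0.005 m and value of joint pin_square below 0.009 m)).
It fails at once if the L-shaped insert's pin is pressed (value of joint pin_ell above 0.005 m).
It fails at once if an insert or its pin is pressed harder than 30 N (contact force between any of the fingers, the arm and insert_round above 30 N or contact force between any of the fingers, the arm and insert_square above 30 N or contact force between any of the fingers, the arm and insert_long above 30 N or contact force between any of the fingers, the arm and insert_ell above 30 N).
It fails at once if an insert is lifted more than 8 mm, tipped or pushed more than 15 mm along (height (world z) of any of insert_round, insert_square, insert_long, insert_ell above 0.008 m or angle between any of insert_round, insert_square, insert_long, insert_ell's own z axis and vertical above 0.15 rad or distance of any of insert_round, insert_square, insert_long, insert_ell from where it was at the start of the episode above 0.015 m).
It fails at once if another thing on the bench is shifted more than 20 mm (distance of any of gauge, ring_gauge, paste_jar, loupe, oilstone, screwdriver, brush from where it was at the start of the episode above 0.02 m).
It also fails if it takes over 43 s, if anything falls off the work surface, if the arm or the gripper's body presses on something with over 40 N, if the wrist force passes 120 N, or if a joint passes its speed limit or range.

## Working session

There is one attempt and no reset: what is moved stays moved. The work goes in short steps, each a Python script; the robot and the scene stay as the last script left them, time stands still between calls to the robot, and variables do not carry over. Pictures are saved under pics/ and viewed, about 8 in all and at most 12, crops included, and the job is handed in when it is done.

```bash
mkdir -p pics; ls
python3 - <<'E'
from bench import bot, solve_ik, imaging
import cv2
for n in("top","side"):
    cv2.imwrite(f"pics/{n}0.png",imaging.capture(n)); m=imaging.camera_model(n); print(n,m)
print(bot.get_state())
E
```

```text
pics
top {'K': array([[393.06638279,   0.        , 252.00747582],
       [  0.        , 393.06638279, 195.00489254],
       [  0.        ,   0.        ,   1.        ]]), 'position': array([ 510.34540883,   -5.89947808, 1095.82033184]), 'rotation': array([ 0.05595474, -0.00555607, -1.59535932])}
side {'K': array([[442.94384285,   0.        , 257.94000922],
       [  0.        , 442.94384285, 189.45691763],
       [  0.        ,   0.        ,   1.        ]]), 'position': array([ 517.04561153, -690.55263909,  759.66084505]), 'rotation': array([ 0.75784978, -0.00839515, -0.07164417])}
{'t': 0.1, 'qpos': array([ 1.03279048e+00,  3.26864908e-01, -1.93413681e-01,  1.05196745e+00,
        2.55882665e-05,  1.43661756e+00]), 'joint_velocities': array([ 0.00116537,  0.00064388,  0.00322673, -0.00172555, -0.00011067,
       -0.00057895]), 'effort': array([ 3.96969308e-04, -4.44239616e+01,  2.63037568e+01,  7.84228498e-03,
       -8.17219734e-05, -1.49541086e-05]), 'tcp_pos': array([215.84734062, 505.36772396, 230.60940473]), 'orientation': array([-3.14015940e+00, -2.19295386e-04,  2.73776539e+00]), 'contact_force': array([-0.58835593,  0.7065266 ,  0.60697314]), 'wrist_torque': array([ 0.0054952, -0.0196438,  0.0555984]), 'opening': 1.0036801061715592}
```

View pics/top0.png

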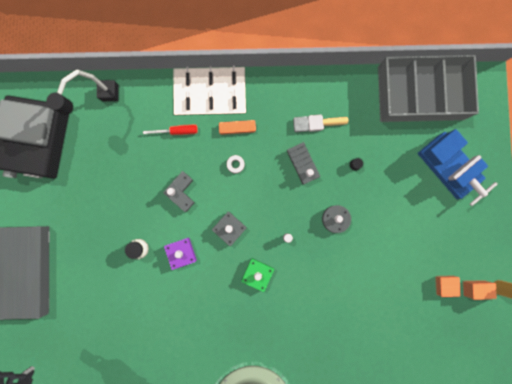

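View pics/side0.png

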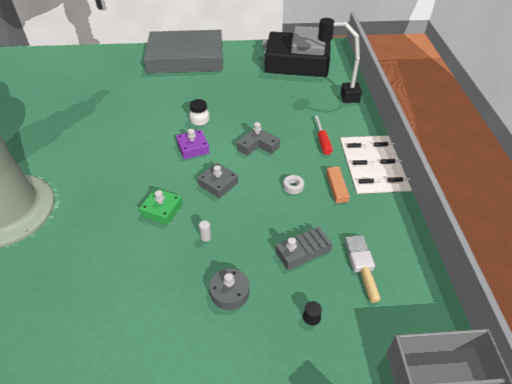

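Top view: round insert's pin (339,219), dark square (228,229), long (310,173), L (171,191). The look-alikes are purple (179,254) and green (258,276), so the dark grey one at (228,229) is the square that is meant. Next I'll locate the bright heads in both views and triangulate.

```bash
cat > h.py <<'E'
import numpy as np, cv2
from scipy.spatial.transform import Rotation as R
from bench import bot, solve_ik, imaging
def ray(m,uv):
    d=np.linalg.inv(m["K"])@[uv[0],uv[1],1]; d=R.from_euler("xyz",m["rotation"]).as_matrix()@[d[0],-d[1],-d[2]]
    return np.array(m["position"]),d/np.linalg.norm(d)
def plane(m,uv,z):
    o,d=ray(m,uv); return o+d*(z-o[2])/d[2]
def tri(a,b):
    (o1,d1),(o2,d2)=a,b; s=np.linalg.lstsq(np.c_[d1,-d2],o2-o1,rcond=None)[0]
    p,q=o1+s[0]*d1,o2+s[1]*d2; return (p+q)/2,np.linalg.norm(p-q)
def blob(img,uv,r=9,frac=.5):
    "centroid of bright grey blob near uv"
    u,v=map(int,uv); c=img[v-r:v+r+1,u-r:u+r+1].astype(float); g=c.min(2)
    m=(g>150).astype(np.uint8); n,l,s,ce=cv2.connectedComponentsWithStats(m)
    k=1+np.argmax(s[1:,4]); return ce[k]+[u-r,v-r],s[k]
E
python3 - <<'E'
from h import *
T=cv2.imread("pics/top0.png");S=cv2.imread("pics/side0.png")
mt,ms=[imaging.camera_model(n) for n in("top","side")]
P=dict(round=((339,219),(229,279)),square=((228,229),(217,170)),long=((310,173),(292,242)),ell=((171,191),(257,127)),gauge=((288,238),(204,227)))
for k,(a,b) in P.items():
    ca,sa=blob(T,a);cb,sb=blob(S,b)
    p,e=tri(ray(mt,ca),ray(ms,cb)); print(k,ca.round(1),sa,cb.round(1),sb,"tri",p.round(1),"gap",e.round(1),"plane57",plane(mt,ca,57).round(1))
a=cv2.resize(T[150:300,150:370],None,fx=3.6,fy=3.6,interpolation=cv2.INTER_CUBIC)
cv2.imwrite("pics/crop1.png",a)
E
```

```text
round [338.9 218.4] [ 6  5  7  8 46] [228.8 279.6] [  4   3  11  14 116] tri [ 500.9 -243.7   45.3] gap 0.1 plane57 [ 501. -241.   57.]
square [228.5 228.5] [ 6  5  8  8 52] [217.3 170.8] [ 6  5  8 12 73] tri [481.5  51.8  42. ] gap 0.7 plane57 [481.6  51.   57. ]
long [309.9 171.9] [ 5  5  8  7 44] [291.6 244. ] [  4   5  10  14 102] tri [ 627.5 -170.3   45.7] gap 0.0 plane57 [ 626.2 -168.5   57. ]
ell [170.4 191. ] [ 5  6  8  7 51] [257.  127.1] [ 5  4  8 12 68] tri [585.1 205.1  43.5] gap 0.4 plane57 [584.3 202.4  57. ]
gauge [288.  237.8] [ 5  5  9  9 64] [204.7 228.5] [  4   3  12  16 155] tri [ 452.7 -107.4   30.3] gap 1.6 plane57 [ 453.4 -104.9   57. ]
```

View pics/crop1.png

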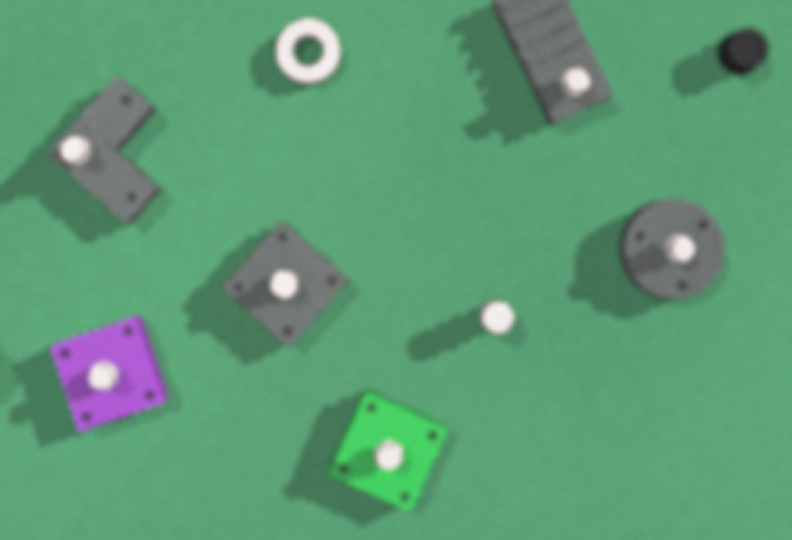

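Crop confirms: the round disc's pin at crop (681,248), the dark square's at (284,284) and the long grooved one's on its plain end at (576,80). All read about 45 mm high, as expected for a blob that includes the cap's side. I'll shut the gripper, hover over the round insert and refine with the wrist camera.

Run:
```python
from h import *
bot.grip(0.0)
bot.move_ptp([501,-242,150],[np.pi,0,1.25])
s=bot.get_state(); m=imaging.camera_model("wrist"); im=imaging.capture("wrist")
cv2.imwrite("pics/w1.png",im); print(s["t"],s["tcp_pos"],s["qpos"].round(2),s["orientation"],s["contact_force"],s["opening"]); print(m)
def proj(p):
    q=R.from_euler("xyz",m["rotation"]).as_matrix().T@(np.array(p)-m["position"]); h=m["K"]@[q[0],-q[1],-q[2]]; return h[:2]/h[2]
print("head expected",proj([501,-242,57]),"tcp",proj(s["tcp_pos"]))
```

```text
3.7 [ 501.35526685 -241.26841766  150.09537052] [-0.58  0.4  -0.3   0.87  0.    1.31] [ 3.14142923e+00 -1.95631108e-04  1.25130236e+00] [-0.13840317 -0.31962289  0.58596686] -0.0016590732683660465
{'K': array([[267.08235967,   0.        , 252.81935954],
       [  0.        , 267.08235967, 192.64961628],
       [  0.        ,   0.        ,   1.        ]]), 'position': array([ 524.62688695, -172.63954298,  292.9353506 ]), 'rotation': array([-0.28967981,  0.00037003, -0.31918648])}
head expected [252.19088281 195.70320941] tcp [251.95840443 241.19607287]
```

View pics/w1.png

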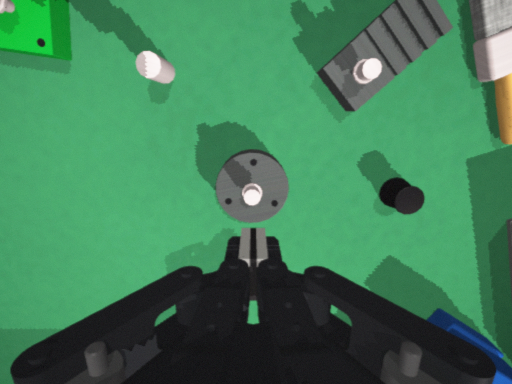

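The wrist view puts the head at (252,195) against a predicted (252,196), so the position holds to about a millimetre. Pressing.

```bash
cat >> h.py <<'E'
def press(x,y,zend=41.5):
    bot.movel([x,y,66],max_speed=120); bot.dwell(.2); f0=bot.get_state()["contact_force"]
    hit=bot.movel([x,y,zend],max_speed=20,threshold=9); bot.dwell(.3)
    s=bot.get_state(); print("hit",hit,"tcp",s["tcp_pos"].round(1),"dF",(s["contact_force"]-f0).round(1))
    bot.movel([x,y,150],max_speed=120); print("t",bot.get_state()["t"])
E
python3 - <<'E'
from h import *
press(501,-241.7)
cv2.imwrite("pics/w2.png",cv2.resize(imaging.capture("wrist")[130:240,180:330],None,fx=4,fy=4))
E
```

```text
hit False tcp [ 501.1 -241.8   42.1] dF [-2.9  1.3  9.3]
t 7.5333
```

View pics/w2.png

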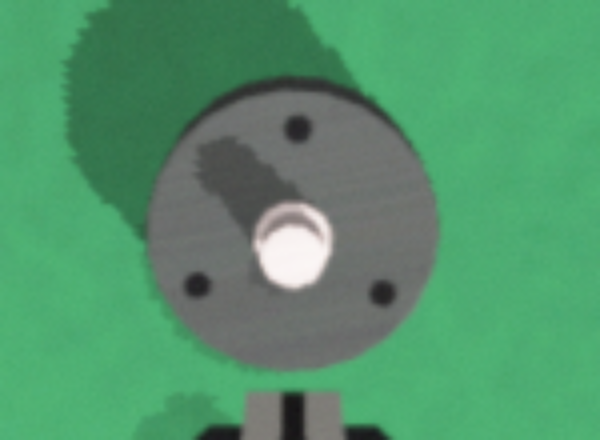

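The final force of about 9 N at tip z = 42.1 is three times the sliding friction and matches the cushion law on a seated pin. The shadow is shorter and the disc has not moved. Next are the square and the long one, each with a wrist-camera refinement and guards.

Run:
```python
from h import *
def do(k,x,y,yaw):
    bot.move_ptp([x,y,150],[np.pi,0,yaw]); bot.dwell(.2)
    m=imaging.camera_model("wrist"); im=imaging.capture("wrist"); cv2.imwrite(f"pics/w_{k}.png",im)
    q=R.from_euler("xyz",m["rotation"]).as_matrix().T@(np.array([x,y,57])-m["position"]); h=m["K"]@[q[0],-q[1],-q[2]]; h=h[:2]/h[2]
    c,s=blob(im,h,14); p=plane(m,c,56); print(k,"exp px",h.round(1),"blob",c.round(1),s,"pos",p.round(1))
    if np.hypot(p[0]-x,p[1]-y)>5 or s[4]<100: raise SystemExit("check")
    press((x+p[0])/2,(y+p[1])/2)
    cv2.imwrite(f"pics/w_{k}_after.png",imaging.capture("wrist"))
do("square",481.6,51,1.6)
do("long",626.5,-169,1.4)
a=[cv2.imread(f"pics/w_{k}.png")[120:250,160:350] for k in("square","square_after","long","long_after")]
cv2.imwrite("pics/cmp.png",cv2.resize(np.vstack([np.hstack(a[:2]),np.hstack(a[2:])]),None,fx=2,fy=2))
```

```text
square exp px [252.  193.6] blob [251.6 190.8] [  5   0  20  23 316] pos [481.2  53.4  56. ]
hit False tcp [481.5  52.2  42. ] dF [-1.5  0.1  9.2]
t 12.7417
long exp px [252.9 196.3] blob [253.4 195. ] [  5   2  21  22 317] pos [ 627.2 -168.1   56. ]
hit False tcp [ 627.  -168.6   42.3] dF [-0.4  0.6  6.2]
t 17.8583
```

View pics/cmp.png

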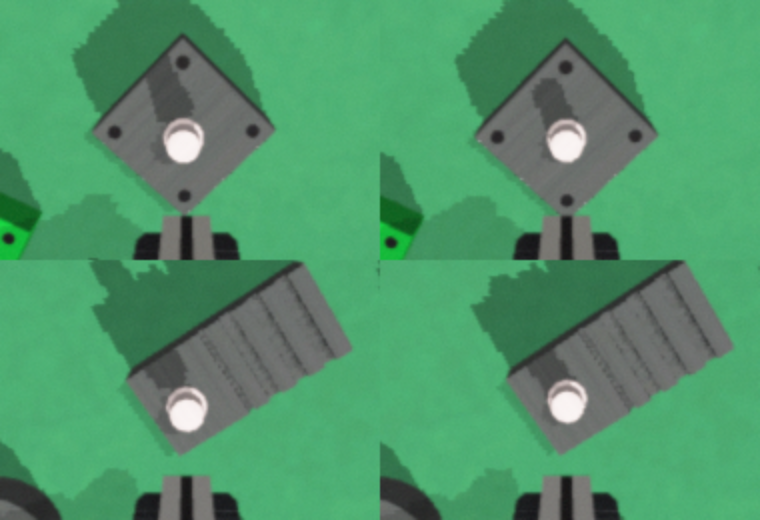

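Square: 9.2 N, seated. Long: 6.2 N, also above friction but with less margin, so I'll press it once more slightly deeper, retreat and check from the fixed cameras.

Run:
```python
from h import *
press(627,-168.6,40.5)
bot.move_ptp([300,330,230],[np.pi,0,2.2]); 
T=imaging.capture("top");S=imaging.capture("side"); cv2.imwrite("pics/top1.png",T);cv2.imwrite("pics/side1.png",S)
S0=cv2.imread("pics/side0.png");T0=cv2.imread("pics/top0.png")
for k,a,b in(("round",(339,219),(229,281)),("square",(228,229),(217,171)),("long",(310,173),(292,244)),("ell",(171,191),(257,127))):
    print(k,"top",blob(T0,a)[0].round(1),blob(T,a)[0].round(1),"side",blob(S0,b)[0].round(1),blob(S,b)[0].round(1))
print(bot.get_state()["t"])
cv2.imwrite("pics/cmp2.png",cv2.resize(np.hstack([S0[80:330,120:400],S[80:330,120:400]]),None,fx=1.42,fy=1.42))
```

```text
hit True tcp [ 626.9 -168.6   42.1] dF [-2.3  0.8  6.3]
t 21.55
round top [338.9 218.4] [338.  218.3] side [228.8 279.6] [229.1 282.5]
square top [228.5 228.5] [228.7 228.3] side [217.3 170.8] [217.3 173.2]
long top [309.9 171.9] [309.  172.1] side [291.6 244. ] [291.1 246.9]
ell top [170.4 191. ] [170.4 191. ] side [257.  127.1] [257.  127.1]
23.8083
```

View pics/cmp2.png

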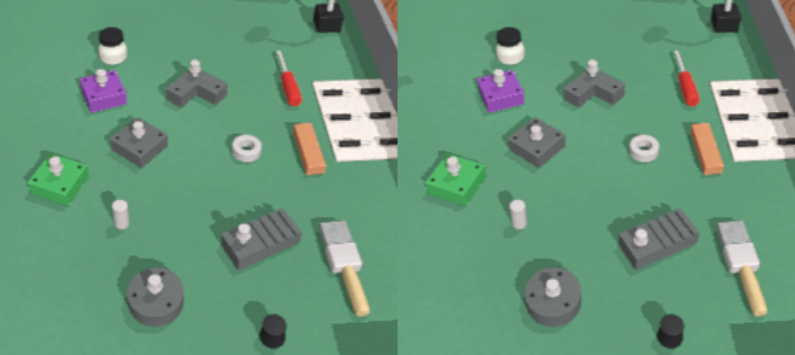

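The three heads are lower by about the same amount in the side view. The L pin is unchanged, nothing else has moved and the hand is clear.

```bash
python3 -c "
from bench import bot
bot.sign_off()"
```

```text
the job is handed in; nothing more can be done
```

I pressed the round, dark square and long grooved inserts' pins down, in that order, with the shut fingertips. The job was handed in at about 24 s of the 43 s allowed, with the hand clear. `sign_off` gives no verdict, so this rests on my own checks.

- **Force:** the presses ended at about 9, 9 and 6 N with the tip at z ≈ 42 mm. That is well above the 3 N sliding friction, so each pin was on its seat, and far below the 30 N limit.
- **Long insert, pressed twice:** its first press gave only 6.2 N, where the cushion should give about 7.4 N. I pressed it again; that one stopped on the 9 N threshold and settled at 6.3 N at the same height, which fits a seated pin.
- **Final pictures:** all three heads are about 2.5–3 px lower in the side view. In the top view they moved less than 1 px sideways, as a lower head would. The L insert's pin has not moved in either view.
- **Rest of the bench:** by eye in the before-and-after side view, the inserts and the bystanders are where they were.

One measurement disagreed: triangulating the heads gave heights of 42–46 mm instead of about 57 mm. The side-view blobs include the side of the cap, so I took positions from the top view on a plane at 57 mm. The wrist camera agreed with those to 1–2.5 mm.

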